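# Offer the microscope's focus arm up to its pillar

### The job

The microscope's focus arm is lying on the bench beside its stand. Pick it up by the bar at its balance point and carry it level to the stand without knocking the stand, so that the hole in the clamp block is lined up about 2 cm above the top of the pillar and the big ring is out over the round stage plate. Finish while holding it there, level and still and clear of the pillar, so that I can guide it down; do not put it down or let go, and leave everything else on the bench where it is.

Things in the scene. Friction and masses are not known exactly. Their poses are not given: they have to be found in the camera images.
- focus_arm: Loose microscope arm, 0.65-0.86 kg, lying level on the bench. Origin on its underside, x from block to ring, z up. White clamp block 50 mm cube, centre x=-70 mm (heavy end; black knobs beside it to y=+-60, screw behind it to x=-123); bare aluminium bar 24 mm wide, x=-45 to 54, z=13 to 41 mm; white ring, 92 mm outside, 76 inside, 30 high, centre x=100, screw to x=161. Any side, wide range of yaw.
- balance (a point): Balance point of the focus arm (not its middle): on the bar's centre line, 25 mm from the clamp block's face, at x=-20, y=0, z=27 mm in the arm's frame; axes as the arm's. Nothing stands within 80 mm to either side of the bar here; the block's top is 23 mm higher than this point.
- bore (a point): Centre of the lower mouth of the vertical 27 mm hole through the clamp block, in the arm's underside plane: x=-70, y=0, z=0 mm in the arm's frame.
- ring (a point): Centre of the big ring of the focus arm, in the arm's underside plane: x=100, y=0, z=0 mm in the arm's frame.
- stand: Fixed microscope stand: white base plate 270 x 180 x 18 mm, upright steel pillar 25 mm in diameter with its top 220 mm above the bench, and a round black stage plate 95 mm across, 170 mm in front of the pillar. Origin on the bench at the pillar's axis; x from pillar to stage plate (base from x=-45 to 225 mm), z up. Its stage side faces roughly towards the robot; either side of the bench.
- pillar_top (a point): Centre of the pillar's top end, 220 mm above the bench; axes as stand.
- stage (a point): Centre of the round black stage plate on the stand's base, 19.5 mm above the bench; axes as stand.
- find_dish: Bystander: small white dish with a fossil, 66 mm across, 18 mm high, standing on the stage plate. Origin: centre of its underside.
- hex_key: Bystander: dark L-shaped hex key, 96 x 32 mm, 6 mm thick, lying about 110 mm to the focus arm's +y side. Origin: middle of its long leg, on the bench.
- stop_collar: Bystander: steel stop collar, 44 mm outside diameter, 14 mm high, with a small thumb screw, lying about 118 mm to the focus arm's -y side. Origin: centre of its underside.
- blower: Bystander: black rubber dust blower standing nozzle up in the middle of the bench, nearer the robot than the brush, 54 mm in diameter, 100 mm high. Origin: centre of its underside.
- brush: Bystander: brush with a wooden handle, 170 mm long, lying along the middle of the bench between stand and arm. Origin: at its middle, on the bench.
- resin_jar: Bystander: closed jar, 52 mm in diameter, 70 mm high, in the middle of the bench beyond the tweezers. Origin: centre of its underside.
- tweezers: Bystander: steel tweezers, 120 mm long, 8 mm high, lying crosswise beyond the brush, in the middle of the bench. Origin: at the middle, on the bench.

How it is judged (in metres and radians):
On the way:
1. the focus arm is lifted off the bench, level (within 7 degrees), held by the bar within 15 mm of its balance point (height (world z) of focus_arm above 0.03 m and angle between focus_arm's own z axis and vertical below 0.122 rad and x of the grasp point in the frame of balance between -0.015 and 0.015 m and contact force between the fingers and focus_arm above 2 N), for 0.3 s.
At the end, for the whole second after the job is handed in: Held by the bar within 15 mm of its balance point, still, level within 4 degrees; the hole within 10 mm of the pillar's axis, the block's underside 6 to 40 mm above the pillar's top and clear of it, the ring's centre within 40 mm of the spot above the stage plate's centre (horizontal distance between bore and pillar_top below 0.01 m and z of bore in the frame of pillar_top between 0.006 and 0.04 m and horizontal distance between ring and stage below 0.04 m and angle between focus_arm's own z axis and vertical below 0.07 rad and x of the grasp point in the frame of balance between -0.015 and 0.015 m and contact force between the fingers and focus_arm above 2 N and contact force between focus_arm and stand below 0.2 N and linear speed of focus_arm below 0.02 m/s and angular speed of focus_arm below 0.1 rad/s); the arm keeps its last pose, push and grip.
It fails at once if the focus arm is tipped by more than 14 degrees (angle between focus_arm's own z axis and vertical above 0.25 rad).
It fails at once if the focus arm is knocked against the stand (over 15 N) (contact force between focus_arm and stand above 15 N).
It fails at once if the robot knocks the stand (over 15 N) (contact force between any of the arm, the fingers and stand above 15 N).
It fails at once if another thing on the bench is moved by more than 25 mm (distance of any of find_dish, hex_key, stop_collar, blower, brush, resin_jar, tweezers from where it was at the start of the episode above 0.025 m).
It also fails if it takes over 48 s, if anything falls off the work surface, if the arm or the gripper's body presses on something with over 40 N, if the wrist force passes 120 N, or if a joint passes its speed limit or range.

### The arm

A 6-joint arm with a two-finger parallel gripper is mounted at the origin on the work surface. World frame = base frame: x ahead of the robot, y to its left, z up, the work surface at z = 0. Lengths are in m, angles in degrees, forces in N, time in s.
With the tool pointing down it reaches from about 0.35 to 0.8 m from the base axis. Payload 7.3 kg.
Tool frame: the origin (TCP) lies at the very end of the fingers, on their centre line; the grasp point (between the pads) lies 19 mm behind it (manip.pinch_z is the distance from the TCP to the grasp point, in m); z points along the fingers, y is the line along which they close (so a half turn about z gives the same grasp; the last joint's range is limited). The gripper opens to 85 mm and grips with 20 to 120 N. Pads are 22 mm wide; open, the fingers measure 114 mm over their backs; the gripper's body (76 mm by 85 mm) begins 54 mm behind the grasp point. The pads swing forward as they close: fully open they stand 13 mm farther back than shut.
Start: joints at [-78.553, 19.595, 87.324, -0, 73.075, -8.365], TCP at [0.178, -0.494, 0.231] pointing down, gripper open.
Joint ranges: [-145.02, 145.02], [-44.19, 115.74], [2.07, 154.8], [-57.11, 237.11], [16.16, 152.29], [-177.93, 177.93]. Speed limits (degrees/s): [147.25, 147.25, 180, 180, 180, 180].

### API

Orientations are given as a 3x3 rotation matrix whose columns are the frame's x, y, z axes.
In Python, from rig import manip gives the robot as it stands.
- The arm moves only by the shell command python3 -m creep 'ROWS' [OPENING] [FORCE]. ROWS is JSON, a list of rows, each an object of numbers: "dx", "dy", "dz": the shift along the tool's x, y, z scaled (see below); "wx", "wy", "wz": the turn, a rotation vector about the tool's x, y, z scaled (see below). In form: [{"dx": .., "dy": .., "dz": .., "wx": .., "wy": .., "wz": ..}, ...]. A call has 1 to 10 rows; each row shifts and turns the commanded pose from where the row before left it, along the tool's axes as they then stand; what a row does not reach is not made up. The controller multiplies each number of a shift by 20 mm and each number of a turn by 0.12 rad. A row lasts 1/12 s, in which the tool goes at most 41.7 mm and 7.16 degrees, less where a joint would pass 70% of its speed; a pose out of reach is approached as far as the arm can. A call with a number of a shift or a turn outside -1 to 1 is refused whole. A call with a gripper value outside its range is refused whole. OPENING is the opening, from 0 (shut) to 1 (fully open), set as the call begins (- or left out, the last holds). The fingers move at their own pace and stop on an object; FORCE is the grip in N (left out, the last holds). Time passes only in rows, so rows that do not move let the fingers close. It gives the time, the measured TCP pose, the force, the opening and the grip force at its end, in the units of the state.
- manip.state(): the state, without advancing time (a new reading comes with each control period).
- manip.get_image(name): name is "scene" or "top" or "wrist"; returns the picture (384x512x3 uint8, red, green, blue); there is no depth.
- manip.calibration(name): a dict with "fx", "fy", "cx", "cy" (pixels), "dist" ([k1, k2, p1, p2, k3] as OpenCV has them; the pictures are not rectified), "rvec" (rotation vector, rad) and "tvec" (3), from world to camera coordinates, as OpenCV has them. Camera axes: x right, y down, z forward; pixel columns grow to the right and rows downward; lengths in m; the calibration is good to about 2 mm. A picture is of the moment at which its call begins: read the wrist's pose just before it. calibration takes no time and is no camera call; for the wrist camera it gives the pose at the moment of the call.
- manip.sign_off(): hands the job in; it is judged then, once.
The state is a dict: "t": time; "joint_pos": joint angles; "qd": joint speeds; "tau": joint torques, N m; "ee_pos": TCP position; "tool_rot": TCP orientation; "wrist_force": force on the tool from outside, world axes, zero at the start; "wrist_torque": the same for the moment, N m; "opening": finger opening in m; "gripper_force": force on a finger pad.
Only numpy, scipy, OpenCV 4.12 (cv2) and the standard library are available. Lean on these libraries where they do the work, as an engineer would, in place of code of your own. Each camera call takes 0.05 s, during which the arm holds its last target. There are 200 camera calls.

## Working session

There is one attempt and no reset: what is moved stays moved. The work goes in short steps, Python scripts to look and compute and a shell command to move; the robot and the scene stay as the last step left them, time stands still between calls to the robot, and variables do not carry over. Pictures are saved under pics/ and viewed, at most 10 in all, crops included, and the job is handed in when it is done.

```bash
ls; mkdir -p pics; python3 - <<'E'
from rig import manip
import cv2
for n in ("top","scene"):
    im=manip.get_image(n); cv2.imwrite(f"pics/{n}0.png",im[:,:,::-1])
    c=manip.calibration(n); print(n,{k:[round(float(x),4) for x in __import__('numpy').ravel(v)] for k,v in c.items()})
s=manip.state();print(s['t'],s['ee_pos'],s['tool_rot'],s['opening'])
E
```

```text
pics
top {'fx': [418.0259], 'fy': [418.0259], 'cx': [260.6653], 'cy': [193.1766], 'dist': [-0.1142, 0.0, 0.0, 0.0, 0.0], 'rvec': [2.1193, -2.1542, 0.1352], 'tvec': [0.0452, 0.5732, 1.2008]}
scene {'fx': [368.9717], 'fy': [368.9717], 'cx': [255.1346], 'cy': [188.1084], 'dist': [-0.0712, 0.0, 0.0, 0.0, 0.0], 'rvec': [2.235, 1.0049, -0.3599], 'tvec': [-0.3895, -0.1992, 1.3036]}
0.1 [ 0.17790312 -0.49355753  0.23068605] [[ 9.40797408e-01  3.38969264e-01 -2.74911609e-04]
 [ 3.38969309e-01 -9.40796405e-01  1.38985040e-03]
 [ 2.12480712e-04 -1.40075425e-03 -9.99998996e-01]] 0.08540678701352256
```

View pics/top0.png

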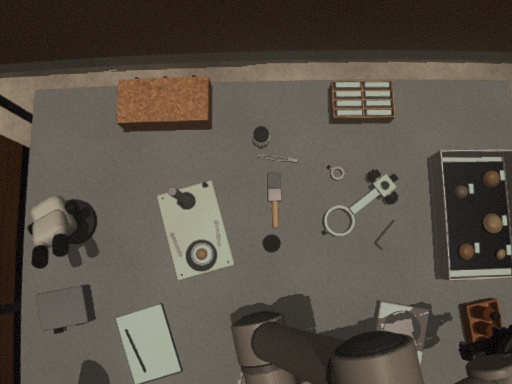

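View pics/scene0.png

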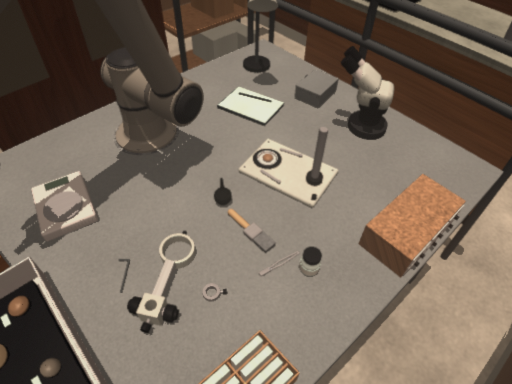

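The top view shows the focus arm at right (ring (339,221), block (385,184)) and the stand at left (stage (202,254), pillar top about (173,191)). Blower (271,243), brush and jar lie between them. Next I turn these into positions.

```bash
cat > h.py <<'E'
import numpy as np, cv2
from rig import manip
def cam(c):
    K=np.array([[c['fx'],0,c['cx']],[0,c['fy'],c['cy']],[0,0,1]]);R=cv2.Rodrigues(np.array(c['rvec'],float))[0]
    return K,np.array(c['dist'],float),R,np.array(c['tvec'],float).ravel()
def ray(c,p):
    K,d,R,t=cam(c);u=cv2.undistortPoints(np.array([[p]],float),K,d).ravel()
    v=R.T@np.array([u[0],u[1],1]);return -R.T@t,v/np.linalg.norm(v)
def onz(c,p,z):
    o,v=ray(c,p);return o+v*(z-o[2])/v[2]
def tri(rs):
    A=sum(np.eye(3)-np.outer(v,v) for o,v in rs);b=sum((np.eye(3)-np.outer(v,v))@o for o,v in rs);return np.linalg.solve(A,b)
def proj(c,P):
    K,d,R,t=cam(c);return cv2.projectPoints(np.array([P],float),np.array(c['rvec'],float),t,K,d)[0].ravel()
E
python3 - <<'E'
from h import *
np.set_printoptions(precision=4,suppress=True)
ct,cs=manip.calibration('top'),manip.calibration('scene')
im=cv2.imread('pics/top0.png');
print('ring',onz(ct,(339,221),.03),'block',onz(ct,(385,184),.05))
print('ring sc',onz(cs,(177,249),.03),'block sc',onz(cs,(152,304),.05))
print('stage',onz(ct,(202,254),.0375),onz(cs,(267,158),.0375))
print('ptop',tri([ray(ct,(173,191)),ray(cs,(323,131))]),onz(ct,(173,191),.22),onz(cs,(323,131),.22))
print('blower',onz(ct,(271,243),.1),'jar',onz(ct,(261,134),.07))
# base plate mask
hsv=cv2.cvtColor(im,cv2.COLOR_BGR2HSV)
for nm,(x0,y0,x1,y1) in dict(base=(150,175,240,285),arm=(318,165,402,240)).items():
    roi=im[y0:y1,x0:x1].min(axis=2); m=(roi>130).astype(np.uint8)
    cn,hi=cv2.findContours(m,cv2.RETR_CCOMP,cv2.CHAIN_APPROX_NONE)
    for c,h in zip(cn,hi[0]):
        if cv2.contourArea(c)>15:
            (cx,cy),(w,hh),a=cv2.minAreaRect(c);print(nm,'hole' if h[3]>=0 else 'out',cv2.contourArea(c),round(cx+x0,1),round(cy+y0,1),round(w,1),round(hh,1),a)
            if nm=='base' and cv2.contourArea(c)>2000:
                print([onz(ct,q+[x0,y0],.018) for q in cv2.boxPoints(cv2.minAreaRect(c))])
a=cv2.resize(im[160:245,310:405],None,fx=4,fy=4,interpolation=cv2.INTER_CUBIC);b=cv2.resize(im[175:285,150:240],None,fx=4,fy=4,interpolation=cv2.INTER_CUBIC)
o=np.zeros((440,760,3),np.uint8);o[:340,:380]=a;o[:440,390:750]=b;cv2.imwrite('pics/crop0.png',o)
E
```

```text
ring [ 0.4878 -0.1958  0.03  ] block [ 0.5937 -0.3349  0.05  ]
ring sc [ 0.4969 -0.1957  0.03  ] block sc [ 0.594  -0.3272  0.05  ]
stage [0.3966 0.2114 0.0375] [0.4081 0.2069 0.0375]
ptop [0.5593 0.2603 0.2141] [0.5574 0.2578 0.22  ] [0.5641 0.2557 0.22  ]
blower [0.4244 0.0081 0.1   ] jar [0.7477 0.0317 0.07  ]
base out 237.0 202.0 254.0 18.0 18.0 90.0
base hole 139.0 201.0 253.5 13.4 13.4 45.0
base out 3423.0 194.4 229.8 86.6 57.4 74.93151092529297
[array([0.5761, 0.3592, 0.018 ]), array([0.6192, 0.188 , 0.018 ]), array([0.3655, 0.1206, 0.018 ]), array([0.3228, 0.2868, 0.018 ])]
base hole 44.0 217.5 240.0 5.0 14.0 0.0
base hole 125.5 175.9 243.6 27.8 6.3 65.77225494384766
base hole 43.0 216.5 225.5 13.3 5.1 71.56504821777344
arm out 53.5 339.0 220.5 29.0 28.0 90.0
arm out 206.5 364.2 200.8 7.4 31.8 52.12501525878906
arm out 228.5 384.6 185.0 16.6 15.5 50.19443130493164
arm hole 94.0 384.5 185.0 10.6 10.6 45.0
```

View pics/crop0.png

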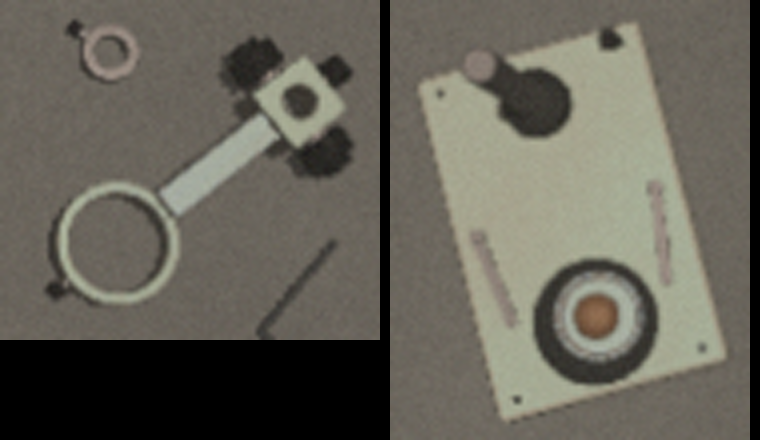

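The crop shows the clamp block top centre at top-view px (385,185), the ring at (339,221), the pillar top at (172.5,191) and the stage at (202,254). Both measured spans agree with the given 170 mm: ring to bore 172 mm, pillar to stage 168 mm. The arm's yaw is about 127°, with its balance point at about (0.561,-0.294). The stand's yaw is about -164°. I'll turn the tool so that its x axis matches the arm's, then move over it.

```bash
python3 -m creep '[{"wz":-1},{"wz":-1},{"wz":-1},{"wz":-1},{"wz":-1},{"wz":-1},{"wz":-1},{"wz":-1},{"wz":-1},{"wz":-1}]' 1; python3 -m creep '[{"wz":-1},{"wz":-1},{"wz":-1},{"wz":-1},{"wz":-1},{"wz":-0.5},{"dy":0.95,"dx":-0.16},{"dy":0.95,"dx":-0.16},{"dy":0.95,"dx":-0.16},{"dy":0.95,"dx":-0.16}]'; python3 -m creep '[{"dy":0.97,"dx":-0.16},{"dy":0.97,"dx":-0.16},{"dy":0.97,"dx":-0.16},{"dy":0.97,"dx":-0.16},{"dy":0.97,"dx":-0.16},{"dy":0.97,"dx":-0.16},{"dy":0.97,"dx":-0.16},{"dy":0.97,"dx":-0.16},{"dy":0.97,"dx":-0.16},{"dy":0.97,"dx":-0.16}]'; python3 -m creep '[{"dy":0.97,"dx":-0.16},{"dy":0.97,"dx":-0.16},{"dy":0.97,"dx":-0.16},{"dy":0.97,"dx":-0.16},{"dy":0.97,"dx":-0.16},{"dy":0.97,"dx":-0.16},{"dy":0.97,"dx":-0.16},{"dy":0.5,"dx":-0.16},{},{}]'
python3 - <<'E'
from h import *
np.set_printoptions(precision=4,suppress=True)
s=manip.state();c=manip.calibration('wrist');im=manip.get_image('wrist');cv2.imwrite('pics/w1.png',im[:,:,::-1])
print(s['t'],s['ee_pos'],s['tool_rot'],s['joint_pos'],s['wrist_force'],s['wrist_torque'])
for n,P in dict(bore=(.591,-.334,.05),ring=(.488,-.196,.03),bal=(.561,-.294,.041)).items(): print(n,proj(c,P))
E
```

```text
0.1 [ 0.1779 -0.4936  0.2307] [[ 0.9408  0.339  -0.0003]
 [ 0.339  -0.9408  0.0014]
 [ 0.0002 -0.0014 -1.    ]] [-78.5519  19.634   87.3711   0.0004  73.0762  -8.3661] [0.3767 0.0062 0.9341] [-0.0383  0.035   0.0139]
bore [ 241.9216 -295.9371]
ring [  70.501  -229.4145]
bal [ 190.0155 -280.6585]invalid input
invalid input
invalid input
invalid input
```

View pics/w1.png

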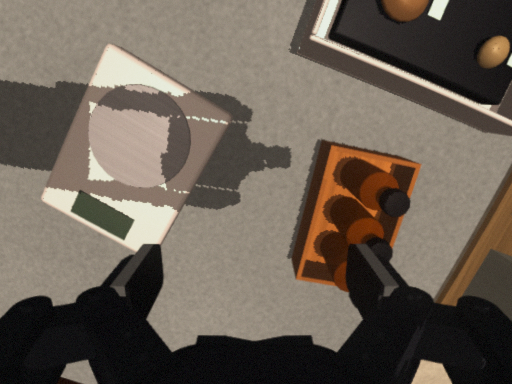

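The moves were refused: every row evidently needs all six numbers. The picture shows only the starting view (scale, vials), with the fingers at left and right.

```bash
python3 -m creep '[{"dx":0,"dy":0,"dz":0,"wx":0,"wy":0,"wz":-1},{"dx":0,"dy":0,"dz":0,"wx":0,"wy":0,"wz":-1},{"dx":0,"dy":0,"dz":0,"wx":0,"wy":0,"wz":-1},{"dx":0,"dy":0,"dz":0,"wx":0,"wy":0,"wz":-1},{"dx":0,"dy":0,"dz":0,"wx":0,"wy":0,"wz":-1},{"dx":0,"dy":0,"dz":0,"wx":0,"wy":0,"wz":-1},{"dx":0,"dy":0,"dz":0,"wx":0,"wy":0,"wz":-1},{"dx":0,"dy":0,"dz":0,"wx":0,"wy":0,"wz":-1},{"dx":0,"dy":0,"dz":0,"wx":0,"wy":0,"wz":-1},{"dx":0,"dy":0,"dz":0,"wx":0,"wy":0,"wz":-1}]' 1
```

```text
t: 0.98
ee_pos: [0.1779, -0.4938, 0.231]
tool_rot: [[0.019, 1.0, -0.0], [1.0, -0.019, 0.001], [0.001, -0.0, -1.0]]
wrist_force: [-0.2, 0.1, -0.4]
opening: 0.0854
gripper_force: 0.0
```

```bash
python3 -m creep '[{"dx":0,"dy":0,"dz":0,"wx":0,"wy":0,"wz":-1},{"dx":0,"dy":0,"dz":0,"wx":0,"wy":0,"wz":-1},{"dx":0,"dy":0,"dz":0,"wx":0,"wy":0,"wz":-1},{"dx":0,"dy":0,"dz":0,"wx":0,"wy":0,"wz":-1},{"dx":0,"dy":0,"dz":0,"wx":0,"wy":0,"wz":-1},{"dx":0,"dy":0,"dz":0,"wx":0,"wy":0,"wz":-0.5},{"dx":-0.16,"dy":0.95,"dz":0,"wx":0,"wy":0,"wz":0},{"dx":-0.16,"dy":0.95,"dz":0,"wx":0,"wy":0,"wz":0},{"dx":-0.16,"dy":0.95,"dz":0,"wx":0,"wy":0,"wz":0},{"dx":-0.16,"dy":0.95,"dz":0,"wx":0,"wy":0,"wz":0}]' && python3 -m creep '[{"dx":-0.16,"dy":0.97,"dz":0,"wx":0,"wy":0,"wz":0},{"dx":-0.16,"dy":0.97,"dz":0,"wx":0,"wy":0,"wz":0},{"dx":-0.16,"dy":0.97,"dz":0,"wx":0,"wy":0,"wz":0},{"dx":-0.16,"dy":0.97,"dz":0,"wx":0,"wy":0,"wz":0},{"dx":-0.16,"dy":0.97,"dz":0,"wx":0,"wy":0,"wz":0},{"dx":-0.16,"dy":0.97,"dz":0,"wx":0,"wy":0,"wz":0},{"dx":-0.16,"dy":0.97,"dz":0,"wx":0,"wy":0,"wz":0},{"dx":-0.16,"dy":0.97,"dz":0,"wx":0,"wy":0,"wz":0},{"dx":-0.16,"dy":0.97,"dz":0,"wx":0,"wy":0,"wz":0},{"dx":-0.16,"dy":0.97,"dz":0,"wx":0,"wy":0,"wz":0}]' && python3 -m creep '[{"dx":-0.16,"dy":0.97,"dz":0,"wx":0,"wy":0,"wz":0},{"dx":-0.16,"dy":0.97,"dz":0,"wx":0,"wy":0,"wz":0},{"dx":-0.16,"dy":0.97,"dz":0,"wx":0,"wy":0,"wz":0},{"dx":-0.16,"dy":0.97,"dz":0,"wx":0,"wy":0,"wz":0},{"dx":-0.16,"dy":0.97,"dz":0,"wx":0,"wy":0,"wz":0},{"dx":-0.16,"dy":0.97,"dz":0,"wx":0,"wy":0,"wz":0},{"dx":-0.16,"dy":0.97,"dz":0,"wx":0,"wy":0,"wz":0},{"dx":-0.16,"dy":0.97,"dz":0,"wx":0,"wy":0,"wz":0},{"dx":0,"dy":0,"dz":0,"wx":0,"wy":0,"wz":0},{"dx":0,"dy":0,"dz":0,"wx":0,"wy":0,"wz":0}]'
python3 - <<'E'
from h import *
np.set_printoptions(precision=4,suppress=True)
s=manip.state();c=manip.calibration('wrist');im=manip.get_image('wrist');cv2.imwrite('pics/w2.png',im[:,:,::-1])
print(s['joint_pos'],s['wrist_torque'])
for n,P in dict(bore=(.591,-.334,.05),ring=(.488,-.196,.03),bal=(.561,-.294,.041)).items(): print(n,proj(c,P))
E
```

```text
t: 1.82
ee_pos: [0.2473, -0.4586, 0.231]
tool_rot: [[-0.593, 0.805, -0.0], [0.805, 0.593, 0.001], [0.001, 0.0, -1.0]]
wrist_force: [0.4, 0.2, 0.3]
opening: 0.0855
gripper_force: 0.0
t: 2.65
ee_pos: [0.4226, -0.3692, 0.231]
tool_rot: [[-0.593, 0.805, -0.0], [0.805, 0.593, 0.0], [0.001, -0.0, -1.0]]
wrist_force: [0.4, -1.7, -0.2]
opening: 0.0856
gripper_force: 0.0
t: 3.48
ee_pos: [0.5623, -0.2977, 0.2305]
tool_rot: [[-0.595, 0.804, -0.001], [0.804, 0.595, 0.0], [0.001, -0.001, -1.0]]
wrist_force: [0.1, -0.1, -0.1]
opening: 0.0851
gripper_force: 0.0
[-34.7858  31.6639  68.027   -0.0154  80.3794 -71.2628] [-0.04    0.0043 -0.0121]
bore [255.7293 212.3576]
ring [255.138   45.0961]
bal [255.4545 165.6279]
```

View pics/w2.png

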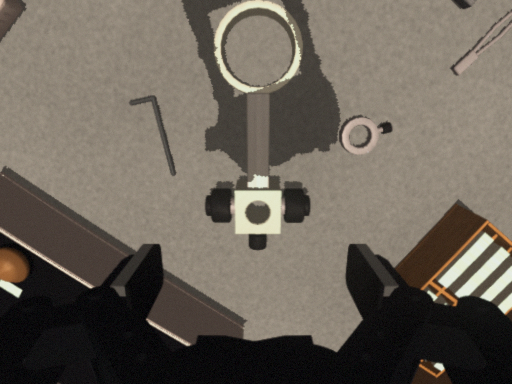

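The wrist view shows the block top centred at about (258,212), the ring at (258,46) and the bar straight up the picture, within 3 px of prediction. I'll turn these into a correction.

```bash
python3 - <<'E'
from h import *
np.set_printoptions(precision=4,suppress=True)
c=manip.calibration('wrist');im=cv2.imread('pics/w2.png');s=manip.state()
g=im.min(axis=2)
m=(g[185:240,225:295]>140).astype(np.uint8);cn,_=cv2.findContours(m,cv2.RETR_EXTERNAL,cv2.CHAIN_APPROX_NONE);k=max(cn,key=cv2.contourArea);k=k[k[:,0,1]>7]
x,y,w,h=cv2.boundingRect(k);b=np.array([225+x+(w-1)/2,185+y+(h-1)/2]);print('block box',x+225,y+185,w,h)
d=(g[190:235,240:280]<110).astype(np.uint8);n,_,st,ce=cv2.connectedComponentsWithStats(d)
print('dark',[(st[i][4],ce[i]+[240,190]) for i in range(1,n) if st[i][4]>100])
m=(g[0:100,205:310]>140).astype(np.uint8);pts=np.argwhere(m)[:,::-1]+[205,0]
hull=cv2.convexHull(pts.astype(np.int32));hp=hull[hull[:,0,1]<88];e=cv2.minEnclosingCircle(hull[hull[:,0,1]<95]);print('ring',e)
B=onz(c,b,.05);Rg=onz(c,e[0],.03);u=Rg-B;u[2]=0;L=np.linalg.norm(u[:2]);u/=L
bal=B+.05*u;print('B',B,'R',Rg,'L',L,'yaw',np.degrees(np.arctan2(u[1],u[0])),'bal',bal)
R=s['tool_rot'];dd=np.array([bal[0],bal[1],.009])-s['ee_pos'];print('tool shift units',R.T@dd/.02,'toolyaw',np.degrees(np.arctan2(R[1][0],R[0][0])))
E
```

```text
block box 231 193 53 42
dark [(np.int32(403), array([257.2134, 212.9727]))]
ring ((258.0, 46.5), 47.05591583251953)
B [ 0.5923 -0.3349  0.05  ] R [ 0.4906 -0.1958  0.03  ] L 0.17228480286424816 yaw 126.17564573484931 bal [ 0.5628 -0.2945  0.05  ]
tool shift units [ 0.1092  0.161  11.0876] toolyaw 126.41805221059741
```

Spans agree (172 vs 170 mm), so the shift is small. I'll descend and grip.

```bash
python3 -m creep '[{"dx":0.05,"dy":0.1,"dz":1,"wx":0,"wy":0,"wz":0},{"dx":0.03,"dy":0.06,"dz":1,"wx":0,"wy":0,"wz":0},{"dx":0,"dy":0,"dz":1,"wx":0,"wy":0,"wz":0},{"dx":0,"dy":0,"dz":1,"wx":0,"wy":0,"wz":0},{"dx":0,"dy":0,"dz":1,"wx":0,"wy":0,"wz":0},{"dx":0,"dy":0,"dz":1,"wx":0,"wy":0,"wz":0},{"dx":0,"dy":0,"dz":1,"wx":0,"wy":0,"wz":0},{"dx":0,"dy":0,"dz":1,"wx":0,"wy":0,"wz":0},{"dx":0,"dy":0,"dz":1,"wx":0,"wy":0,"wz":0},{"dx":0,"dy":0,"dz":0.8,"wx":0,"wy":0,"wz":0}]' && python3 -m creep '[{"dx":0,"dy":0,"dz":0.6,"wx":0,"wy":0,"wz":0},{"dx":0,"dy":0,"dz":0.5,"wx":0,"wy":0,"wz":0},{"dx":0,"dy":0,"dz":0.15,"wx":0,"wy":0,"wz":0},{"dx":0,"dy":0,"dz":0,"wx":0,"wy":0,"wz":0},{"dx":0,"dy":0,"dz":0,"wx":0,"wy":0,"wz":0}]' && python3 -m creep '[{"dx":0,"dy":0,"dz":0,"wx":0,"wy":0,"wz":0},{"dx":0,"dy":0,"dz":0,"wx":0,"wy":0,"wz":0},{"dx":0,"dy":0,"dz":0,"wx":0,"wy":0,"wz":0},{"dx":0,"dy":0,"dz":0,"wx":0,"wy":0,"wz":0},{"dx":0,"dy":0,"dz":0,"wx":0,"wy":0,"wz":0},{"dx":0,"dy":0,"dz":0,"wx":0,"wy":0,"wz":0},{"dx":0,"dy":0,"dz":0,"wx":0,"wy":0,"wz":0},{"dx":0,"dy":0,"dz":0,"wx":0,"wy":0,"wz":0},{"dx":0,"dy":0,"dz":0,"wx":0,"wy":0,"wz":0},{"dx":0,"dy":0,"dz":0,"wx":0,"wy":0,"wz":0}]' 0 80
```

```text
t: 4.37
ee_pos: [0.5622, -0.2958, 0.0339]
tool_rot: [[-0.592, 0.806, -0.002], [0.806, 0.592, 0.001], [0.001, -0.001, -1.0]]
wrist_force: [-0.3, 1.0, -0.2]
opening: 0.0856
gripper_force: 0.0
t: 4.78
ee_pos: [0.564, -0.2957, 0.011]
tool_rot: [[-0.593, 0.805, 0.001], [0.805, 0.593, -0.001], [-0.001, 0.0, -1.0]]
wrist_force: [-0.7, 0.8, 0.2]
opening: 0.0852
gripper_force: 0.0
t: 5.62
ee_pos: [0.5641, -0.2953, 0.0109]
tool_rot: [[-0.593, 0.805, 0.001], [0.805, 0.593, -0.001], [-0.001, 0.0, -1.0]]
wrist_force: [0.6, 0.8, 5.6]
opening: 0.0227
gripper_force: 80.2
```

Gripped (22.7 mm opening, 80 N). Lifting.

```bash
python3 -m creep '[{"dx":0,"dy":0,"dz":-0.2,"wx":0,"wy":0,"wz":0},{"dx":0,"dy":0,"dz":-0.4,"wx":0,"wy":0,"wz":0},{"dx":0,"dy":0,"dz":-0.6,"wx":0,"wy":0,"wz":0},{"dx":0,"dy":0,"dz":-0.6,"wx":0,"wy":0,"wz":0},{"dx":0,"dy":0,"dz":-0.4,"wx":0,"wy":0,"wz":0},{"dx":0,"dy":0,"dz":-0.2,"wx":0,"wy":0,"wz":0},{"dx":0,"dy":0,"dz":0,"wx":0,"wy":0,"wz":0},{"dx":0,"dy":0,"dz":0,"wx":0,"wy":0,"wz":0},{"dx":0,"dy":0,"dz":0,"wx":0,"wy":0,"wz":0},{"dx":0,"dy":0,"dz":0,"wx":0,"wy":0,"wz":0}]'
python3 - <<'E'
from h import *
np.set_printoptions(precision=4,suppress=True)
s=manip.state();print(s['wrist_force'],np.array(s['tool_rot']).T@s['wrist_torque'])
im=manip.get_image('wrist');cs=manip.get_image('scene')
o=np.vstack([im[:,:,::-1][:250],cv2.resize(cs[200:384,60:316,::-1],(512,368))[:330]]);cv2.imwrite('pics/w3.png',o)
E
```

```text
t: 6.45
ee_pos: [0.5633, -0.2949, 0.0576]
tool_rot: [[-0.593, 0.805, -0.001], [0.805, 0.593, 0.001], [0.001, -0.0, -1.0]]
wrist_force: [-0.3, 0.5, -7.8]
opening: 0.0229
gripper_force: 78.7
[-0.2879  0.52   -7.7877] [-0.0018 -0.0244  0.0344]
```

View pics/w3.png

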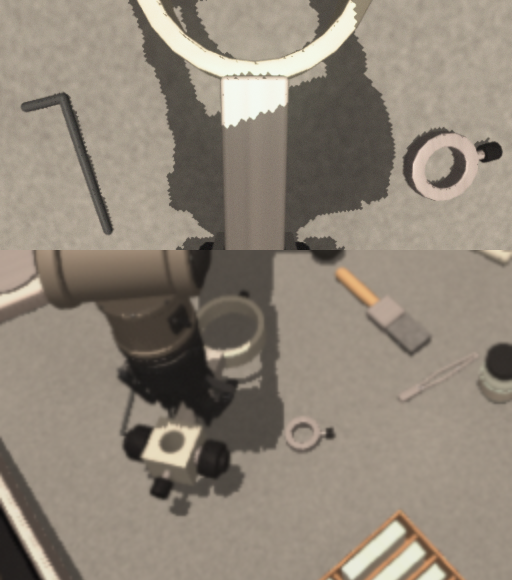

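The arm is lifted level: it weighs about 7.8 N, and the moment about the grip is almost zero. Next I raise it while yawing it to the stand's heading, then carry it to a look-out point about 12 cm to the side of the pillar.

```bash
python3 -m creep '[{"dx":0,"dy":0,"dz":-0.5,"wx":0,"wy":0,"wz":-0.3},{"dx":0,"dy":0,"dz":-0.9,"wx":0,"wy":0,"wz":-0.6},{"dx":0,"dy":0,"dz":-1,"wx":0,"wy":0,"wz":-0.9},{"dx":0,"dy":0,"dz":-1,"wx":0,"wy":0,"wz":-0.9},{"dx":0,"dy":0,"dz":-1,"wx":0,"wy":0,"wz":-0.9},{"dx":0,"dy":0,"dz":-1,"wx":0,"wy":0,"wz":-0.9},{"dx":0,"dy":0,"dz":-1,"wx":0,"wy":0,"wz":-0.9},{"dx":0,"dy":0,"dz":-1,"wx":0,"wy":0,"wz":-0.9},{"dx":0,"dy":0,"dz":-1,"wx":0,"wy":0,"wz":-0.9},{"dx":0,"dy":0,"dz":-1,"wx":0,"wy":0,"wz":-0.9}]' && python3 -m creep '[{"dx":0,"dy":0,"dz":-0.6,"wx":0,"wy":0,"wz":-0.9},{"dx":0,"dy":0,"dz":-0.3,"wx":0,"wy":0,"wz":-0.7},{"dx":0,"dy":0,"dz":0,"wx":0,"wy":0,"wz":-0.4},{"dx":-0.1,"dy":0.4,"dz":0,"wx":0,"wy":0,"wz":0},{"dx":-0.2,"dy":0.8,"dz":0,"wx":0,"wy":0,"wz":0},{"dx":-0.24,"dy":1,"dz":0,"wx":0,"wy":0,"wz":0},{"dx":-0.24,"dy":1,"dz":0,"wx":0,"wy":0,"wz":0},{"dx":-0.24,"dy":1,"dz":0,"wx":0,"wy":0,"wz":0},{"dx":-0.24,"dy":1,"dz":0,"wx":0,"wy":0,"wz":0},{"dx":-0.24,"dy":1,"dz":0,"wx":0,"wy":0,"wz":0}]' && python3 -m creep '[{"dx":-0.24,"dy":1,"dz":0,"wx":0,"wy":0,"wz":0},{"dx":-0.24,"dy":1,"dz":0,"wx":0,"wy":0,"wz":0},{"dx":-0.24,"dy":1,"dz":0,"wx":0,"wy":0,"wz":0},{"dx":-0.24,"dy":1,"dz":0,"wx":0,"wy":0,"wz":0},{"dx":-0.24,"dy":1,"dz":0,"wx":0,"wy":0,"wz":0},{"dx":-0.24,"dy":1,"dz":0,"wx":0,"wy":0,"wz":0},{"dx":-0.24,"dy":1,"dz":0,"wx":0,"wy":0,"wz":0},{"dx":-0.24,"dy":0.8,"dz":0,"wx":0,"wy":0,"wz":0},{"dx":-0.24,"dy":0.4,"dz":0,"wx":0,"wy":0,"wz":0},{"dx":0,"dy":0,"dz":0,"wx":0,"wy":0,"wz":0}]'
```

```text
t: 7.38
ee_pos: [0.5634, -0.295, 0.2468]
tool_rot: [[-0.999, -0.042, -0.001], [-0.042, 0.999, 0.001], [0.001, 0.001, -1.0]]
wrist_force: [0.4, -0.4, -8.3]
opening: 0.0228
gripper_force: 79.2
t: 8.22
ee_pos: [0.5581, -0.1659, 0.2636]
tool_rot: [[-0.963, -0.271, -0.001], [-0.271, 0.963, 0.001], [0.001, 0.001, -1.0]]
wrist_force: [-0.2, 0.5, -7.4]
opening: 0.0227
gripper_force: 79.3
t: 9.05
ee_pos: [0.5554, 0.0041, 0.264]
tool_rot: [[-0.962, -0.274, -0.0], [-0.274, 0.962, 0.001], [0.0, 0.001, -1.0]]
wrist_force: [0.3, -0.2, -8.1]
opening: 0.0226
gripper_force: 79.5
```

```bash
python3 -m creep '[{"dx":-0.1,"dy":0.4,"dz":0,"wx":0,"wy":0,"wz":0},{"dx":-0.18,"dy":0.8,"dz":0,"wx":0,"wy":0,"wz":0},{"dx":-0.2,"dy":1,"dz":0,"wx":0,"wy":0,"wz":0},{"dx":-0.2,"dy":1,"dz":0,"wx":0,"wy":0,"wz":0},{"dx":-0.2,"dy":1,"dz":0,"wx":0,"wy":0,"wz":0},{"dx":-0.18,"dy":0.9,"dz":0,"wx":0,"wy":0,"wz":0},{"dx":-0.1,"dy":0.5,"dz":0,"wx":0,"wy":0,"wz":0},{"dx":0,"dy":0.1,"dz":0,"wx":0,"wy":0,"wz":0},{"dx":0,"dy":0,"dz":0,"wx":0,"wy":0,"wz":0},{"dx":0,"dy":0,"dz":0,"wx":0,"wy":0,"wz":0}]'
python3 - <<'E'
from h import *
np.set_printoptions(precision=4,suppress=True)
c=manip.calibration('wrist');im=manip.get_image('wrist');cv2.imwrite('pics/w4.png',im[:,:,::-1])
print('ptop',proj(c,(.560,.257,.22)),'stage',proj(c,(.397,.211,.0375)))
t=manip.get_image('top');cv2.imwrite('pics/t4.png',t[:,:,::-1]);t=manip.get_image('scene');cv2.imwrite('pics/s4.png',t[:,:,::-1])
E
```

```text
t: 9.88
ee_pos: [0.5469, 0.1169, 0.2642]
tool_rot: [[-0.962, -0.272, -0.0], [-0.272, 0.962, -0.001], [0.0, -0.001, -1.0]]
wrist_force: [-0.2, -0.9, -7.9]
opening: 0.0228
gripper_force: 79.7
ptop [444.3168 285.4805] stage [373.9593  58.5205]
```

View pics/w4.png

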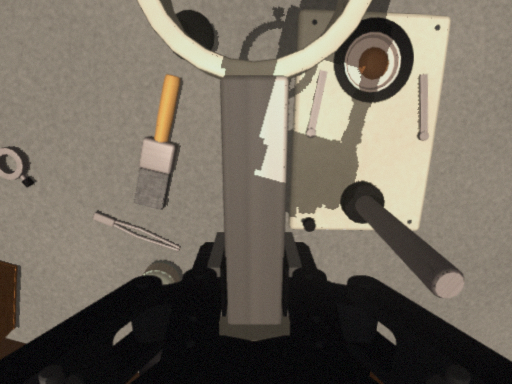

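The pillar top disc is at about (448,284) and the stage plate at (373,60). Both are within 4 px of prediction. I'll measure them and work out the remaining shift.

```bash
python3 - <<'E'
from h import *
np.set_printoptions(precision=4,suppress=True)
c=manip.calibration('wrist');s=manip.state();im=cv2.imread('pics/w4.png')
g=im[260:310,420:475].min(axis=2);n,l,st,ce=cv2.connectedComponentsWithStats((g>105).astype(np.uint8))
for i in range(1,n):
    if st[i][4]>150: print(st[i],ce[i]+[420,260])
P=onz(c,(448,284.5),.22);S=onz(c,(373.5,60),.0195)
u=(S-P)[:2];L=np.hypot(*u);u/=L;print('P',P,'S',S,'L',L,np.degrees(np.arctan2(u[1],u[0]))%360)
R=np.array(s['tool_rot']);x=R[:2,0]/np.hypot(*R[:2,0]);print('toolyaw',np.degrees(np.arctan2(x[1],x[0]))%360)
# bar in image: centre line at two rows
w=im.min(axis=2).astype(float)
bore=s['ee_pos'][:2]-.0486*x
d=np.r_[P[:2]-bore,0];print('bore now',bore,'shift units',R.T@d/.02)
E
```

```text
[   0    0   55   50 1925] [452.1122 289.2608]
P [0.5588 0.2593 0.22  ] S [0.3948 0.2168 0.0195] L 0.16948102316981487 194.535647712919
toolyaw 195.74493996697112
bore now [0.5938 0.13  ] shift units [-0.0743  6.6968 -0.0029]
```

```bash
python3 -m creep '[{"dx":-0.07,"dy":0.4,"dz":0,"wx":0,"wy":0,"wz":0.17},{"dx":0,"dy":0.8,"dz":0,"wx":0,"wy":0,"wz":0},{"dx":0,"dy":1,"dz":0,"wx":0,"wy":0,"wz":0},{"dx":0,"dy":1,"dz":0,"wx":0,"wy":0,"wz":0},{"dx":0,"dy":1,"dz":0,"wx":0,"wy":0,"wz":0},{"dx":0,"dy":1,"dz":0,"wx":0,"wy":0,"wz":0},{"dx":0,"dy":0.8,"dz":0,"wx":0,"wy":0,"wz":0},{"dx":0,"dy":0.5,"dz":0,"wx":0,"wy":0,"wz":0},{"dx":0,"dy":0.25,"dz":0,"wx":0,"wy":0,"wz":0},{"dx":0,"dy":0,"dz":0,"wx":0,"wy":0,"wz":0}]' && python3 -m creep '[{"dx":0,"dy":0,"dz":0.2,"wx":0,"wy":0,"wz":0},{"dx":0,"dy":0,"dz":0.2,"wx":0,"wy":0,"wz":0},{"dx":0,"dy":0,"dz":0.1,"wx":0,"wy":0,"wz":0},{"dx":0,"dy":0,"dz":0,"wx":0,"wy":0,"wz":0},{"dx":0,"dy":0,"dz":0,"wx":0,"wy":0,"wz":0},{"dx":0,"dy":0,"dz":0,"wx":0,"wy":0,"wz":0}]'
python3 - <<'E'
from h import *
np.set_printoptions(precision=4,suppress=True)
s=manip.state();R=np.array(s['tool_rot']);x=R[:2,0]
b=s['ee_pos'][:2]-.0486*x;print('bore',b,'ring',b+.17*x)
cs,ct,cw=[manip.calibration(n) for n in('scene','top','wrist')]
a=manip.get_image('scene')[:,:,::-1];t=manip.get_image('top')[:,:,::-1];w=manip.get_image('wrist')[:,:,::-1]
B=np.r_[b,.242+.05];print('pred blocktop top',proj(ct,B),'scene',proj(cs,B),'pillar scene',proj(cs,(.5588,.2593,.22)),proj(cs,(.5588,.2593,.1)))
o=np.zeros((600,800,3),np.uint8);o[:300,:400]=cv2.resize(a[75:225,215:415],(400,300));o[:300,400:800]=cv2.resize(t[145:295,110:310],(400,300));o[300:600,:400]=cv2.resize(w,(400,300))
cv2.imwrite('pics/f5.png',o);cv2.imwrite('pics/s5.png',a);cv2.imwrite('pics/t5.png',t)
E
```

```text
t: 10.87
ee_pos: [0.5138, 0.2491, 0.2642]
tool_rot: [[-0.967, -0.254, 0.0], [-0.254, 0.967, -0.0], [0.0, -0.0, -1.0]]
wrist_force: [-0.9, 0.7, -7.6]
opening: 0.0228
gripper_force: 79.6
t: 11.37
ee_pos: [0.514, 0.2485, 0.2543]
tool_rot: [[-0.968, -0.253, 0.0], [-0.253, 0.968, -0.0], [-0.0, -0.0, -1.0]]
wrist_force: [0.3, 0.2, -7.8]
opening: 0.0225
gripper_force: 79.6
bore [0.5611 0.2608] ring [0.3966 0.2178]
pred blocktop top [165.0347 185.0137] scene [327.6316 107.6002] pillar scene [322.3688 129.4659] [316.2051 161.4781]
```

View pics/f5.png

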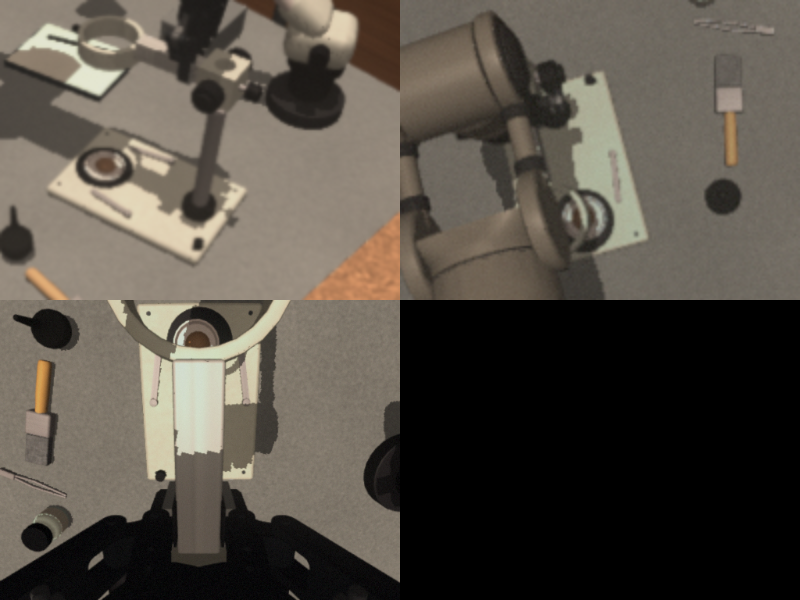

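The composite shows the block directly above the pillar and the ring over the stage plate, with nothing knocked. I'll do the 2.5 mm correction, then check block against pillar in a zoomed view.

```bash
python3 -m creep '[{"dx":0.13,"dy":-0.04,"dz":0,"wx":0,"wy":0,"wz":0},{"dx":0,"dy":0,"dz":0,"wx":0,"wy":0,"wz":0},{"dx":0,"dy":0,"dz":0,"wx":0,"wy":0,"wz":0},{"dx":0,"dy":0,"dz":0,"wx":0,"wy":0,"wz":0}]'
python3 - <<'E'
from h import *
np.set_printoptions(precision=2,suppress=True)
s=manip.state();x=np.array(s['tool_rot'])[:2,0];b=s['ee_pos'][:2]-.0486*x;print(np.round(b,4))
cs=manip.calibration('scene');a=manip.get_image('scene')[:,:,::-1].copy()
for z in(.293,.268,.243): print(z,proj(cs,np.r_[b,z]))
y=np.array([-x[1],x[0]])
for sx,sy in((1,1),(1,-1),(-1,-1),(-1,1)): print('topcorner',sx,sy,proj(cs,np.r_[b+.025*(sx*x+sy*y),.293]),'bot',proj(cs,np.r_[b+.025*(sx*x+sy*y),.243]))
o=cv2.imread('pics/scene0.png')
f=lambda i:cv2.convertScaleAbs(cv2.resize(i[85:160,285:360],(390,390),interpolation=cv2.INTER_CUBIC),alpha=1.6)
cv2.imwrite('pics/z6.png',np.hstack([f(a),f(o)]))
E
```

```text
t: 11.85
ee_pos: [0.5115, 0.2474, 0.2543]
tool_rot: [[-0.967, -0.253, 0.0], [-0.253, 0.967, -0.0], [-0.0, -0.0, -1.0]]
wrist_force: [0.5, -0.2, -7.1]
opening: 0.023
gripper_force: 79.6
[0.56 0.26]
0.293 [326.65 106.98]
0.268 [325.14 114.92]
0.243 [323.68 122.57]
topcorner 1 1 [313.39 108.41] bot [310.89 124.05]
topcorner 1 -1 [322.18  98.95] bot [319.45 114.45]
topcorner -1 -1 [339.73 105.58] bot [336.3  121.11]
topcorner -1 1 [331.34 115.43] bot [328.11 131.08]
```

View pics/z6.png

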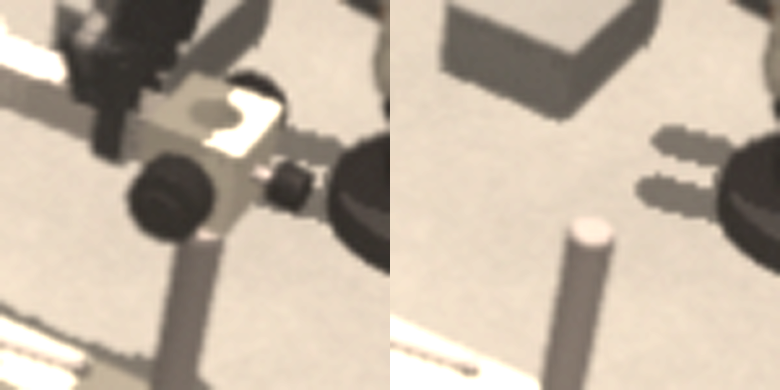

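Block hole seen at scene px (326.7,106.5) against a prediction of (326.7,107.0), so the held pose is confirmed. Underneath, the sunlit pillar end shows with a clear gap to the block. One last check: the pillar top is at (323.8,129.6) in this camera.

```bash
python3 - <<'E'
from h import *
cs=manip.calibration('scene');ct=manip.calibration('top')
print(onz(cs,(323.8,129.6),.22),onz(ct,(172.5,191.2),.22),onz(cs,(326.7,106.5),.293))
E
```

```text
[0.5616865  0.26182357 0.22      ] [0.55689581 0.25912884 0.22      ] [0.55725302 0.26135197 0.293     ]
```

```bash
python3 -m creep '[{"dx":-0.06,"dy":0,"dz":0,"wx":0,"wy":0,"wz":0},{"dx":0,"dy":0,"dz":0,"wx":0,"wy":0,"wz":0},{"dx":0,"dy":0,"dz":0,"wx":0,"wy":0,"wz":0},{"dx":0,"dy":0,"dz":0,"wx":0,"wy":0,"wz":0},{"dx":0,"dy":0,"dz":0,"wx":0,"wy":0,"wz":0},{"dx":0,"dy":0,"dz":0,"wx":0,"wy":0,"wz":0},{"dx":0,"dy":0,"dz":0,"wx":0,"wy":0,"wz":0}]' && python3 -c "
from rig import manip
print(manip.sign_off())"
```

```text
t: 12.48
ee_pos: [0.5127, 0.2477, 0.2543]
tool_rot: [[-0.967, -0.253, -0.0], [-0.253, 0.967, -0.0], [0.0, -0.0, -1.0]]
wrist_force: [0.3, -0.5, -7.0]
opening: 0.0231
gripper_force: 79.6
the job is handed in; nothing more can be done
None
```

The focus arm is gripped at its balance point and held level and still, with the clamp hole over the pillar to within a few mm, about 2 cm above its top, and the ring over the stage plate; I handed the job in at 12.5 s, and no verdict came back.

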